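# Dispense one knob blank and slide it aside

### The job

Press the red plunger of the disc dispenser all the way down once and let it spring back up, so that a single wooden disc comes out onto the bench. Then nudge that disc with your fingertips along the bench until it lies wholly inside the green painted spot (not the yellow one). Only press and push: do not grip, lift or tip the disc, leave the other two discs in the dispenser, and do not disturb the wax tin, the bowl or the chisel.

Things in the scene. Friction and masses are not known exactly. Their poses are not given: they have to be found in the camera images.
- dispenser: Disc dispenser bolted to the bench. Origin on the bench, on the magazine's vertical axis; z up. Discs come out towards its -x; the plunger stands towards its +x. The magazine is a clear, open-topped shaft with aluminium corners, 57 mm square, 50 mm high, its faces 29 mm from the origin (corners 33 mm), with an outlet slot at the foot of the -x side.
- housing_top (a point): Centre of the top of the dispenser's black housing, 70 mm along the dispenser's +x and 55 mm above the bench. The housing is 83 mm (dispenser x) by 72 mm, with flat steel lugs at its sides (9 mm high with their bolts) reaching 55 mm either side.
- outlet (a point): Point on the bench 74 mm from the dispenser's origin along its -x, where the disc's centre comes to rest after a full press (a little farther after a fast one). The plunger drives a pusher out to here at bench level, 2.6 times as far as the plunger goes down; when the plunger is let up the pusher goes back in and the stack drops by one disc.
- plunger_top (a point): Centre of the flat top of the red round plunger cap (38 mm diameter, 12 mm thick), 70 mm from the dispenser's origin along its +x and 100 mm above the bench when up. It moves straight down 30 mm when pressed and springs back when let go.
- plunger (a joint): Plunger travel in m: 0 = up, 0.030 = fully down (hard stop). Spring force about 4 N at the start and 7 N fully down; friction, damping and the stack add 1 to 4 N.
- disc1: Lowest wooden disc in the dispenser, the one to be dispensed: 44 mm diameter, 14 mm thick, about 20 g, lying flat. Origin at the centre of its underside, z up.
- disc2: Second wooden disc, same size, on top of the first in the magazine; it drops to the bench inside the magazine once the first is out and the plunger is up. Origin at the centre of its underside.
- disc3: Third (top) wooden disc, same size, stays in the magazine. Origin at the centre of its underside.
- green_spot: Green round spot painted on the bench, 90 mm diameter, level with the bench, on one side of the place where the disc comes out: the disc's destination. Origin at its centre.
- yellow_spot: Yellow round spot painted on the bench, 90 mm diameter, on the other side of the outlet: not to be used. Origin at its centre.
- wax_tin: Bystander: loose round tin, 50 mm diameter, 35 mm high, standing opposite the outlet. Origin at the centre of its underside.
- bowl: Bystander: loose turned wooden bowl, 116 mm rim diameter, 45 mm high. Origin at the centre of its underside.
- chisel: Bystander: loose turning chisel lying on the bench, 295 mm long, up to 28 mm high, along its own x axis (wooden handle to -x). Origin on the bench 150 mm from the handle's end.

How it is judged (in metres and radians):
On the way, in this order (a step that is already met when the one before it is completed fails the run):
1. the plunger is pressed all the way down (value of joint plunger above 0.026 m).
2. plunger back up, one disc out on the bench, the next dropped into place (value of joint plunger below 0.003 m and x of disc1 in the frame of dispenser below -0.06 m and height (world z) of disc1 below 0.003 m and height (world z) of disc2 below 0.004 m and horizontal distance between each of disc2, disc3 and dispenser below 0.008 m), for 0.1 s.
3. the disc lies still inside the green spot (horizontal distance between disc1 and green_spot below 0.025 m and height (world z) of disc1 below 0.003 m and angle between disc1's own z axis and vertical below 0.1 rad and linear speed of disc1 below 0.01 m/s), for 0.2 s.
At the end, for the whole second after the job is handed in: The dispensed disc lies flat and still with its centre within 25 mm of the green spot's centre; the plunger is up (within 3 mm); the other two discs are in the magazine, the second on the bench inside it; tin, bowl and chisel are within 15 mm of where they stood (all of step 3 and value of joint plunger below 0.003 m and x of disc1 in the frame of dispenser below -0.06 m and height (world z) of disc2 below 0.004 m and horizontal distance between each of disc2, disc3 and dispenser below 0.008 m and distance of each of wax_tin, bowl, chisel from where it was at the start of the episode below 0.015 m); the robot touches nothing.
It fails at once if the dispensed disc is lifted off the bench (by more than 10 mm) or tipped up (by more than 0.5 rad) (height (world z) of disc1 above 0.01 m or angle between disc1's own z axis and vertical above 0.5 rad).
It fails at once if the disc is gripped or pressed hard (more than 18 N from the fingers) (contact force between the fingers and disc1 above 18 N).
It fails at once if a second disc leaves the magazine (the plunger is pressed again, or a disc is taken out) (horizontal distance between any of disc2, disc3 and dispenser above 0.015 m or height (world z) of any of disc2, disc3 above 0.04 m).
It fails at once if the wax tin, the bowl or the chisel is moved by more than 15 mm or lifted (distance of any of wax_tin, bowl, chisel from where it was at the start of the episode above 0.015 m).
It also fails if it takes over 42 s, if anything falls off the work surface, if the arm or the gripper's body presses on something with over 40 N, if the wrist force passes 120 N, or if a joint passes its speed limit or range.

### The arm

A 6-joint arm with a two-finger parallel gripper is mounted at the origin on the work surface. World frame = base frame: x ahead of the robot, y to its left, z up, the work surface at z = 0. Lengths are in mm, angles in rad, forces in N, time in s.
With the tool pointing down it reaches from about 300 to 775 mm from the base axis. Payload 14.6 kg.
Tool frame: the origin (TCP) lies at the very end of the fingers, on their centre line; the grasp point (between the pads) lies 19 mm behind it (pinch_z is the distance from the TCP to the grasp point, in mm); x points along the fingers, z is the direction in which the jaws open and shut, and the axes are right-handed (so a half turn about x gives the same grasp; the last joint's range is limited). The gripper opens to 94 mm and grips with 3 to 60 N. Pads are 16 mm wide; open, the fingers measure 119 mm over their backs; the gripper's body (75 mm by 177 mm) begins 78 mm behind the grasp point.
Start: joints at [1.108, 0.3, 1.521, -0, 1.321, -0.067], TCP at [212.047, 507.469, 205.446] pointing down, gripper open.
Joint ranges: [-3.03, 3.03], [-0.79, 2.21], [0.23, 2.52], [-1.04, 4.18], [0, 3.07], [-2.55, 2.55]. Speed limits (rad/s): [2.22, 2.22, 2.57, 3.14, 3.14, 3.14].

### API

Orientations are given as [roll, pitch, yaw] about the fixed x, y, z axes, in that order (R = Rz(yaw) Ry(pitch) Rx(roll)).
In Python, from cell import read_state, camera, sign_off, pinch_z gives the robot as it stands. The module is installed in compiled form; this text tells all that it offers.
- The arm moves only by the tool arm_command, never from a script. Its argument "series" is a list of rows, each a list of 3 entries, a list of its own where there are three numbers: the finger opening in mm, from 0 to 94, then the shift along the tool's x, y, z in mm, then the turn about the tool's x in degrees. A call has 1 to 12 rows; each row is the pose to reach, as a shift and turn from the pose measured when the call began, along the tool's axes at that moment; what a row does not reach only later rows make up. A row lasts 1/8 s, in which the tool goes at most 62.5 mm and 10.7 degrees, less where a joint would pass 70% of its speed; a pose out of reach is approached as far as the arm can. A call with a gripper value outside its range is refused whole. The fingers move at their own pace and stop on an object; "newtons" is the grip in N (left out, the last holds). Time passes only in rows, so rows that repeat a pose let the fingers close. It gives the time, the measured TCP pose, the force and the opening at its end, in the units of the state.
- read_state(): the state, without advancing time (a new reading comes with each control period).
- camera(name): name is "scene" or "top"; returns a dict with "pixels" (384x512x3 uint8, red, green, blue), "range_z" (384x512 float32, mm along the optical axis (not along the pixel's ray), 0 where there is no reading), "fov_y" (degrees; the focal length in pixels is half the picture's height over the tangent of half this angle, whatever the lens; pixels are square), "cx", "cy" (the principal point, pixels), "k1" (the pictures are not rectified: a ray, as slopes to the right and down, at radius r is drawn at 1 + k1 r^2 times it, then the intrinsics apply), "R" (3x3) and "t" (3): a world point X has camera coordinates R X + t. Camera axes: x right, y down, z forward; pixel columns grow to the right and rows downward; lengths in mm; the calibration is good to about 2 mm. A picture is of the moment at which its call begins.
- sign_off(): hands the job in, once; it reports no verdict.
The state is a dict: "clock": time; "joints": joint angles; "qd": joint speeds; "effort": joint torques, N m; "eef_pos": TCP position; "eef_rot": TCP orientation; "wrist_force": force on the tool from outside, world axes, zero at the start; "moment": the same for the moment, N m; "finger_gap": finger opening in mm.
Only numpy, scipy, OpenCV 4.12 (cv2) and the standard library are available. Lean on these libraries where they do the work, as an engineer would, in place of code of your own. Each camera call takes 0.05 s, during which the arm holds its last target.

## Working session

There is one attempt and no reset: what is moved stays moved. The work goes in short steps, Python scripts to look and compute and a tool call to move; the robot and the scene stay as the last step left them, time stands still between calls to the robot, and variables do not carry over. Pictures are saved under pics/ and viewed, and the job is handed in when it is done.

Besides the shell and the picture viewer there is one more tool, called after "Emit:" as name(argument=value, ...) on one line, values as JSON. arm_command: Moves the arm, as the interface text tells. Its arguments: {"type":"object","properties":{"series":{"type":"array"},"newtons":{"type":"number"}},"required":["series"]}

```bash
mkdir -p pics
cat > h.py <<'E'
import numpy as np, cv2
from cell import read_state, camera, pinch_z
def pts(c):
    h,w=c["range_z"].shape
    f=h/2/np.tan(np.radians(c["fov_y"])/2)
    u,v=np.meshgrid(np.arange(w),np.arange(h))
    K=np.array([[f,0,c["cx"]],[0,f,c["cy"]],[0,0,1.]])
    p=cv2.undistortPoints(np.stack([u,v],-1).reshape(-1,1,2).astype(float),K,np.array([c["k1"],0,0,0.])).reshape(h,w,2)
    z=c["range_z"]
    P=np.dstack([p[...,0]*z,p[...,1]*z,z])
    W=(P-np.array(c["t"]))@np.array(c["R"])
    W[z==0]=np.nan
    return W
def save(c,n): cv2.imwrite("pics/"+n+".png",cv2.cvtColor(c["pixels"],cv2.COLOR_RGB2BGR))
E
python3 - <<'E'
from h import *
import pickle
s=read_state();print(s)
for n in("scene","top"):
    c=camera(n);save(c,n+"0");pickle.dump(c,open(n+"0.pkl","wb"));print(n,c["fov_y"],c["k1"],c["R"],c["t"])
E
```

```text
{'clock': 0.0, 'joints': array([ 1.10839184e+00,  3.00478854e-01,  1.52159019e+00, -2.56466378e-05,
        1.32069401e+00, -6.65833687e-02]), 'qd': array([-0.00055301,  0.00160905, -0.00021812,  0.00064713,  0.00060024,
        0.00080302]), 'effort': array([-3.58776102e-03, -5.31799579e+01, -3.52743924e+01,  7.07046990e-02,
        2.43104144e-02, -7.24425627e-05]), 'eef_pos': array([211.94284701, 507.23539356, 204.87822433]), 'eef_rot': array([ 3.09623067,  1.56962566, -2.01197306]), 'wrist_force': array([ 0.68977651, -0.32308408, -0.69557238]), 'moment': array([-0.02372215,  0.01290544,  0.00765834]), 'finger_gap': 94.36589733901212}
scene 45.73916669579823 -0.17635607428147096 [[-0.71535649  0.69875245 -0.00318017]
 [ 0.48027639  0.48837301 -0.72857834]
 [-0.50754279 -0.5227206  -0.6849551 ]] [ 352.10264305 -239.83146406 1612.64568676]
top 57.783225782353426 -0.027321159789795293 [[-0.01785303 -0.99984007  0.00104794]
 [-0.99398116  0.01763509 -0.10812243]
 [ 0.10808666 -0.00297194 -0.99413703]] [ 85.56463754 571.67708818 813.53981394]
```

View pics/scene0.png

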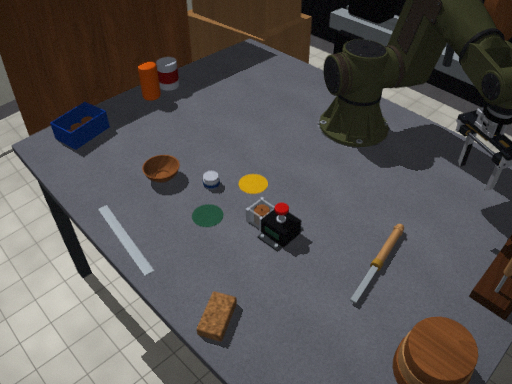

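View pics/top0.png

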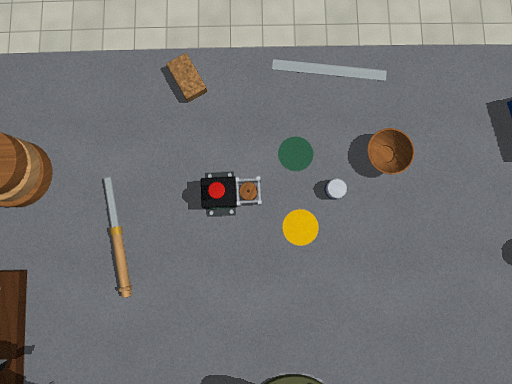

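The scene view shows the dispenser near (275,220), the green spot at (207,215) and the yellow spot at (253,183). In the top view, the red cap is at (217,190), the magazine at (249,191), the green spot at (296,153), the yellow spot at (300,227), the tin at (337,188), the bowl at (390,150) and the chisel at about (118,238).

Run:
```python
from h import *
import pickle
for n in("top","scene"):
    c=pickle.load(open(n+"0.pkl","rb"));W=pts(c)
    im=c["pixels"].astype(int);R,G,B=im[...,0],im[...,1],im[...,2]
    inb=(W[...,0]>250)&(W[...,0]<800)&(abs(W[...,1])<300)
    for k,m in dict(red=(R>150)&(G<60)&(W[...,2]>85),green=(G>R+30)&(G>B+8)&(abs(W[...,2])<6),yellow=(R>180)&(G>120)&(B<80)&(abs(W[...,2])<6)).items():
        m=m&inb
        _,l,st,ce=cv2.connectedComponentsWithStats(m.astype(np.uint8))
        if len(st)<2: print(n,k,"none");continue
        i=1+np.argmax(st[1:,4]);q=W[l==i]
        print(n,k,st[i],q.mean(0).round(1),((q.min(0)+q.max(0))/2).round(1),np.ptp(q,0).round(1))
    Z=W[...,2]
    m=(Z>50)&(Z<60)&inb&(np.hypot(W[...,0]-0,0)>0)
    def comp(m,name,seed=None):
        _,l,st,ce=cv2.connectedComponentsWithStats(m.astype(np.uint8))
        for i in range(1,len(st)):
            if st[i,4]>60:
                q=W[l==i];r=cv2.minAreaRect(q[:,:2].astype(np.float32))
                print(n,name,st[i,4],q.mean(0).round(1),[np.round(x,1) for x in r])
    comp(m,"h50-60");comp((Z>30)&(Z<39)&inb,"h30-39");comp((Z>40)&(Z<49)&inb,"h40-49");comp((Z>8)&(Z<49)&inb,"h8-49")
```

```text
top red [209 182  16  16 203] [558.9 164.8 100. ] [559.8 164.5 100. ] [34.  33.7  7.8]
top green [278 137  35  34 940] [658.6 -24.9   1.1] [658.6 -24.8   1.1] [86.5 87.5  9.3]
top yellow [ 283  209   36   37 1006] [472.8 -31.6   0.9] [472.7 -32.6   0.9] [89.  87.6  9. ]
top h50-60 838 [556.7 164.2  54.9] [array([558.5, 163.8]), array([71.9, 87.1]), np.float64(2.2)]
top h30-39 188 [ 664.  -272.2   34.4] [array([ 656.9, -261.3]), array([100.9,  80.6]), np.float64(23.3)]
top h30-39 287 [ 564.5 -119.2   35.2] [array([ 565. , -119.6]), array([44.5, 44.5]), np.float64(89.4)]
top h40-49 311 [ 655.6 -250.1   44.2] [array([ 652.2, -247.6]), array([114.7, 104.1]), np.float64(0.4)]
top h40-49 364 [563.6  94.   43.9] [array([560.6,  95.1]), array([64.5, 57.8]), np.float64(1.9)]
top h8-49 1396 [ 657.1 -257.9   26.8] [array([ 652.3, -247.7]), array([114.7, 104.2]), np.float64(0.1)]
top h8-49 527 [558.3 100.2  40.9] [array([557.3, 130.9]), array([ 68.5, 129.3]), np.float64(4.2)]
top h8-49 361 [ 563.  -116.1   32.4] [array([ 564.5, -117.7]), array([47.6, 48.8]), np.float64(52.6)]
scene red [275 203 
[... 478 characters left out ...]
.9 -118.2   35.9] [array([ 564.7, -119.2]), array([45.7, 44.7]), np.float64(86.0)]
scene h30-39 109 [590.5 153.5  34.5] [array([591.7, 140.1]), array([ 29.2, 144.7]), np.float64(10.7)]
scene h40-49 156 [ 651.6 -249.1   43.8] [array([ 653.7, -246.5]), array([105.6, 114.7]), np.float64(90.0)]
scene h40-49 355 [569.  117.3  44.4] [array([563.3, 137.6]), array([ 71.4, 143.9]), np.float64(0.9)]
scene h8-49 661 [ 647.  -260.5   29. ] [array([ 653.5, -246.8]), array([115. , 105.8]), np.float64(0.9)]
scene h8-49 248 [ 570.1 -112.7   29.2] [array([ 566.6, -116.8]), array([49. , 49.8]), np.float64(3.9)]
scene h8-49 833 [577.  140.1  32.5] [array([563.6, 137.6]), array([ 98.6, 143.9]), np.float64(2.3)]
```

```bash
cat >> h.py <<'E'
from scipy.spatial.transform import Rotation as Ro
def plan(target=None,zdir=None):
    s=read_state();R=Ro.from_euler('xyz',s["eef_rot"]).as_matrix();p=np.array(s["eef_pos"])
    print("t",round(s["clock"],2),"pos",p.round(1),"F",s["wrist_force"].round(1),"gap",round(s["finger_gap"],1),"j6",s["joints"][5].round(2))
    print("axes x,y,z:",R.T.round(3).tolist())
    if target is not None: print("shift",(R.T@(np.array(target)-p)).round(1))
    if zdir is not None:
        d=R.T@np.array(zdir,float); a=np.degrees(np.arctan2(-d[1],d[2])); print("turn about x",a.round(1),"or",((a+360)%360-180).round(1))
E
python3 -c "
from h import *
plan([560,165,150],[0,1,0])"
```

```text
t 0.1 pos [212.  507.3 204.9] F [ 0.1  0.3 -0.4] gap 93.8 j6 -0.07
axes x,y,z: [[-0.0, -0.001, -1.0], [-0.923, 0.386, 0.0], [0.386, 0.923, -0.001]]
shift [  55.1 -453.1 -181.5]
turn about x -22.7 or 157.3
```

Emit:
arm_command(series=[[0,[20,-57,-23],-3],[0,[40,-113,-45],-6],[0,[40,-170,-68],-9],[0,[40,-227,-91],-12],[0,[40,-283,-113],-15],[0,[40,-340,-136],-18],[0,[40,-397,-159],-20],[0,[40,-453,-181.5],-22.7],[0,[50,-453,-181.5],-22.7],[0,[55,-453,-181.5],-22.7],[0,[55,-453,-181.5],-22.7]], newtons=10)

```text
clock: 1.48
eef_pos: [559.0, 166.1, 149.7]
eef_rot: [2.188, 1.569, -2.523]
wrist_force: [-0.0, -0.4, 0.3]
finger_gap: 0.3
```

```bash
python3 -c "
from h import *
plan([560,165,103],[0,1,0])
save(camera('scene'),'s1')"
```

```text
t 1.48 pos [559.  166.1 149.7] F [-0.  -0.4  0.3] gap 0.3 j6 -1.35
axes x,y,z: [[-0.001, -0.001, -1.0], [-1.0, -0.002, 0.001], [-0.002, 1.0, -0.001]]
shift [46.7 -1.  -1.1]
turn about x 0.1 or -179.9
```

View pics/s1.png

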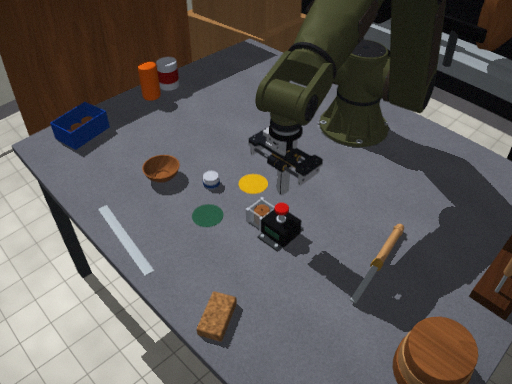

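The closed fingertips, at about (283,190), are directly above the red cap at (282,208). I'll press now, slowly.

Emit:
arm_command(series=[[0,[25,-1,-1],0],[0,[44,-1,-1],0],[0,[50,-1,-1],0],[0,[55,-1,-1],0],[0,[60,-1,-1],0],[0,[65,-1,-1],0],[0,[70,-1,-1],0],[0,[74,-1,-1],0],[0,[77,-1,-1],0],[0,[79,-1,-1],0],[0,[79.5,-1,-1],0],[0,[79.5,-1,-1],0]])

```text
clock: 3.02
eef_pos: [560.3, 165.7, 72.1]
eef_rot: [-2.342, 1.57, -0.769]
wrist_force: [-5.2, 1.8, 6.1]
finger_gap: 0.3
```

```bash
python3 -c "
from h import *
plan()
save(camera('scene'),'s2')"
```

```text
t 3.02 pos [560.3 165.7  72.1] F [-5.2  1.8  6.1] gap 0.3 j6 -1.35
axes x,y,z: [[0.0, -0.0, -1.0], [-1.0, -0.002, -0.0], [-0.002, 1.0, -0.0]]
```

View pics/s2.png

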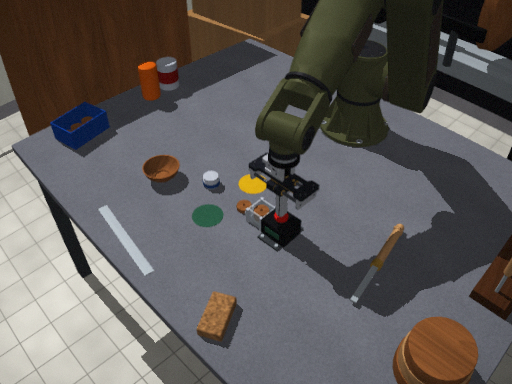

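The plunger is down and the disc is out at about (243,206). The arm reads about 28 mm of travel, so I'll push to the stop and then release.

Emit:
arm_command(series=[[0,[1.5,0,0],0],[0,[3,0,0],0],[0,[3.5,0,0],0],[0,[3.5,0,0],0]])

```text
clock: 3.58
eef_pos: [560.5, 165.9, 70.3]
eef_rot: [-1.765, 1.569, -0.191]
wrist_force: [-5.1, -2.7, 10.2]
finger_gap: 0.4
```

Emit:
arm_command(series=[[0,[-6,0,0],0],[0,[-13,0,0],0],[0,[-20,0,0],0],[0,[-27,0,0],0],[0,[-40,0,0],0],[0,[-70,0,0],0],[0,[-70,0,0],0]])

```text
clock: 4.45
eef_pos: [561.3, 166.2, 142.7]
eef_rot: [-1.464, 1.566, 0.109]
wrist_force: [0.2, -0.6, 1.1]
finger_gap: 0.6
```

```bash
cat > disc.py <<'E'
from h import *
import sys
n=sys.argv[1]
for cam in("scene","top"):
    c=camera(cam);save(c,cam+n);W=pts(c);im=c["pixels"].astype(int)
    m=(W[...,2]>10)&(W[...,2]<18)&(im[...,0]>im[...,2]+25)&(W[...,0]>500)&(W[...,0]<740)&(W[...,1]>-80)&(W[...,1]<62)
    _,l,st,ce=cv2.connectedComponentsWithStats(m.astype(np.uint8))
    for i in range(1,len(st)):
        if st[i,4]>15:
            q=W[l==i];print(cam,st[i],q.mean(0).round(1),((q.min(0)+q.max(0))/2).round(1),np.ptp(q,0).round(1))
    for nm,(x,y) in dict(green=(659,-25),tin=(565,-119)).items(): pass
plan()
E
python3 disc.py 3
```

```text
scene [235 199  16  12 117] [565.9  22.4  15.2] [566.2  22.1  14.2] [41.3 41.2  7.5]
top [270 182  17  17 233] [564.1  21.9  14.1] [564.6  21.9  14.1] [40.3 39.9  7.7]
t 4.55 pos [560.2 165.9 140. ] F [-0.1  0.2 -0.5] gap 0.3 j6 -1.35
axes x,y,z: [[0.001, -0.0, -1.0], [-1.0, -0.003, -0.001], [-0.003, 1.0, -0.0]]
```

View pics/scene3.png

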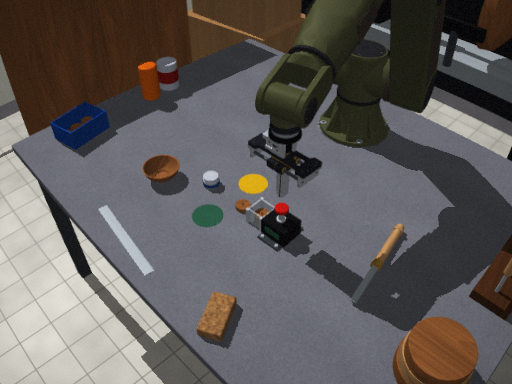

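View pics/top3.png

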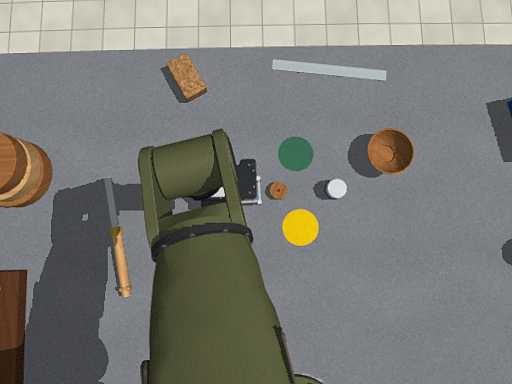

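The disc is at about (565,22), seen at pixel (243,206) in scene and (278,190) in top, with the plunger back up. I'll straddle behind it with the fingers 26 mm apart as a cradle.

Emit:
arm_command(series=[[26,[0,12,-48],0],[26,[0,26,-96],0],[26,[0,39,-144],0],[26,[30,39,-144],0],[26,[70,39,-144],0],[26,[100,39,-144],0],[26,[120,39,-144],0],[26,[134,39,-144],0],[26,[134,39,-144],0]])

```text
clock: 5.68
eef_pos: [521.1, 21.8, 5.1]
eef_rot: [1.837, 1.57, -2.873]
wrist_force: [0.7, 0.2, 0.1]
finger_gap: 26.1
```

```bash
python3 disc.py 4
```

```text
scene [235 199  15  12 106] [567.2  21.7  15. ] [565.   21.7  14.5] [41.8 40.5  7. ]
t 5.78 pos [522.   21.7   6.5] F [ 0.5 -0.2 -0.1] gap 26.0 j6 -1.6
axes x,y,z: [[0.002, -0.0, -1.0], [-1.0, -0.003, -0.002], [-0.003, 1.0, -0.0]]
```

View pics/scene4.png

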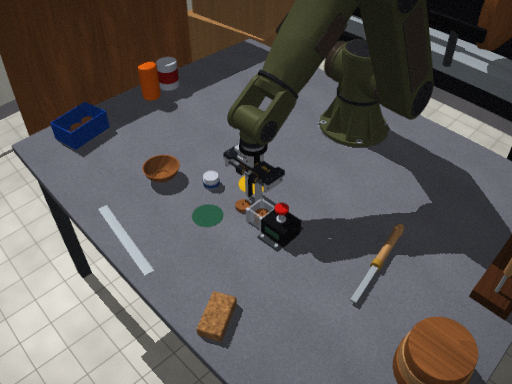

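The fingers sit just behind the disc. I'll push +x slowly.

Emit:
arm_command(series=[[26,[0,-8,0],0],[26,[0,-14,0],0],[26,[0,-20,0],0],[26,[0,-27,0],0],[26,[0,-34,0],0],[26,[0,-41,0],0],[26,[0,-48,0],0],[26,[0,-54,0],0],[26,[0,-58,0],0],[26,[0,-60,0],0],[26,[0,-60,0],0]])

```text
clock: 7.15
eef_pos: [582.0, 21.9, 6.6]
eef_rot: [-1.774, 1.569, -0.2]
wrist_force: [-0.6, 0.1, 1.1]
finger_gap: 26.0
```

```bash
python3 disc.py 5
```

```text
scene [224 206  15  13 136] [610.   22.5  14.9] [608.5  23.1  14. ] [40.2 43.6  7.8]
t 7.25 pos [581.9  21.9   6.6] F [0.  0.5 0.1] gap 26.0 j6 -1.6
axes x,y,z: [[0.002, -0.0, -1.0], [-1.0, -0.003, -0.002], [-0.003, 1.0, -0.0]]
```

View pics/scene5.png

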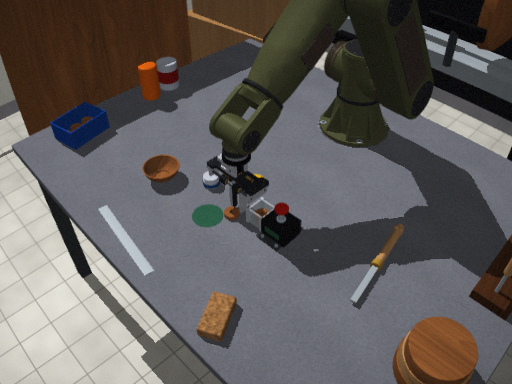

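The disc is at (231,213), about (609,22), cradled 27 mm ahead of the TCP. I'll go on another 50 mm, then back off and lift.

Emit:
arm_command(series=[[26,[0,-6,0],0],[26,[0,-13,0],0],[26,[0,-20,0],0],[26,[0,-27,0],0],[26,[0,-34,0],0],[26,[0,-40,0],0],[26,[0,-45,0],0],[26,[0,-49,0],0],[26,[0,-50.5,0],0],[26,[0,-50.5,0],0],[26,[0,-46,0],0],[26,[0,-40,0],0]])

```text
clock: 8.75
eef_pos: [621.4, 22.0, 6.6]
eef_rot: [-1.806, 1.569, -0.233]
wrist_force: [0.1, 0.2, 0.2]
finger_gap: 26.0
```

Emit:
arm_command(series=[[26,[0,12,0],0],[26,[-30,12,0],0],[26,[-60,12,0],0],[26,[-60,12,0],0]])

```text
clock: 9.25
eef_pos: [610.1, 22.0, 68.9]
eef_rot: [-1.654, 1.565, -0.081]
wrist_force: [-0.3, 0.6, -0.3]
finger_gap: 25.8
```

```bash
python3 disc.py 6; python3 -c "
from h import *
plan([659,66,66],[1,0,0])"
```

```text
scene [210 215  16  13 144] [659.4  22.3  14.6] [659.1  20.8  14.1] [44.1 45.3  7.5]
t 9.35 pos [608.8  22.   66.1] F [-1.   0.6  1.1] gap 26.1 j6 -1.6
axes x,y,z: [[0.001, -0.0, -1.0], [-1.0, -0.003, -0.001], [-0.003, 1.0, -0.0]]
t 9.35 pos [608.8  22.   66.1] F [-1.   0.6  1.1] gap 26.1 j6 -1.6
axes x,y,z: [[0.001, -0.0, -1.0], [-1.0, -0.003, -0.001], [-0.003, 1.0, -0.0]]
shift [  0.2 -50.3  43.8]
turn about x 90.2 or -89.8
```

View pics/scene6.png

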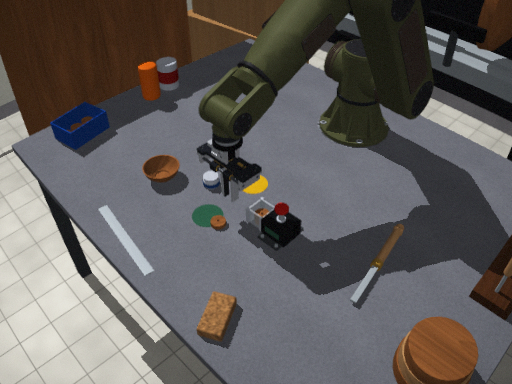

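The disc is at (218,222), about (659,22), level with the spot in x. I'll turn the jaws 90° and go to its +y side.

Emit:
arm_command(series=[[26,[0,-10,9],10],[26,[0,-20,18],20],[26,[0,-30,27],30],[26,[0,-40,36],40],[26,[0,-50,44],50],[26,[0,-50,44],60],[26,[0,-50,44],70],[26,[0,-50,44],80],[26,[0,-50,44],90],[26,[20,-50,44],90],[26,[45,-50,44],90],[26,[45,-50,44],90]])

```text
clock: 10.85
eef_pos: [656.8, 66.0, 17.4]
eef_rot: [-3.018, 1.566, -3.012]
wrist_force: [0.1, -0.3, 0.2]
finger_gap: 26.0
```

```bash
python3 disc.py 7; python3 -c "
from h import *
plan([659,66,6],[1,0,0])"
```

```text
scene [213 215   7  13  53] [665.   21.8  14.6] [661.2  20.3  14.1] [34.  36.4  7.4]
t 10.95 pos [658.5  66.1  20.5] F [-0.2 -0.1  0.7] gap 26.1 j6 0.04
axes x,y,z: [[0.0, -0.0, -1.0], [-0.005, 1.0, -0.0], [1.0, 0.005, 0.0]]
t 10.95 pos [658.5  66.1  20.5] F [-0.2 -0.1  0.7] gap 26.1 j6 0.04
axes x,y,z: [[0.0, -0.0, -1.0], [-0.005, 1.0, -0.0], [1.0, 0.005, 0.0]]
shift [14.5 -0.1  0.5]
turn about x 0.3 or -179.7
```

View pics/scene7.png

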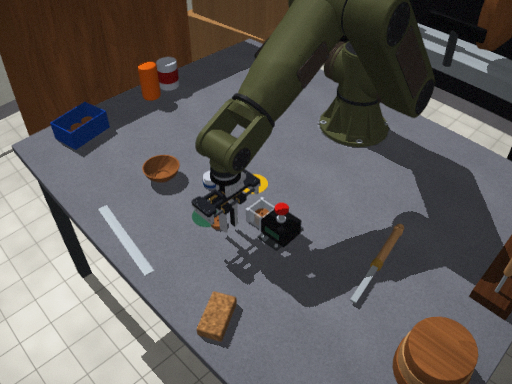

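The fingers are behind the disc (216,222) on its +y side, so I'll lower and push −y.

Emit:
arm_command(series=[[26,[14,0,0.5],0],[26,[14,0,0.5],0],[26,[14,-9,0.5],0],[26,[14,-16,0.5],0],[26,[14,-23,0.5],0],[26,[14,-30,0.5],0],[26,[14,-37,0.5],0],[26,[14,-44,0.5],0],[26,[14,-51,0.5],0],[26,[14,-57,0.5],0],[26,[14,-61,0.5],0],[26,[14,-63,0.5],0]])

```text
clock: 12.45
eef_pos: [659.3, 2.9, 6.6]
eef_rot: [-1.314, 1.57, -1.309]
wrist_force: [0.2, 0.5, 1.1]
finger_gap: 26.1
```

Emit:
arm_command(series=[[26,[0,-1,0],0],[26,[0,4,0],0],[26,[0,12,0],0],[26,[0,30,0],0],[26,[-30,45,0],0],[26,[-90,45,0],0],[26,[-140,45,0],0],[26,[-140,45,-40],0],[26,[-140,45,-90],0],[26,[-140,45,-90],0]])

```text
clock: 13.7
eef_pos: [566.4, 48.7, 146.5]
eef_rot: [-2.971, 1.569, -2.965]
wrist_force: [1.2, -0.1, 0.4]
finger_gap: 25.7
```

```bash
python3 disc.py 8
python3 - <<'E'
from h import *
for cam in("scene","top"):
    c=camera(cam);W=pts(c);im=c["pixels"].astype(int);R,G,B=im[...,0],im[...,1],im[...,2]
    for nm,x,y,z in(("tin",565,-119,30),("bowl",653,-247,38)):
        m=(np.hypot(W[...,0]-x,W[...,1]-y)<75)&(W[...,2]>z)&(W[...,2]<60);q=W[m]
        print(cam,nm,((q.min(0)+q.max(0))/2).round(1))
    m=(R>150)&(G<60)&(W[...,2]>60)&(W[...,1]>100);print(cam,"cap",np.nanmedian(W[m],axis=0) if m.any() else None)
    m=(G>R+30)&(G>B+8)&(abs(W[...,2])<6);q=W[m];print(cam,"green",q.min(0).round(),q.max(0).round())
E
```

```text
scene [200 207  15  12 139] [660.4 -23.7  14.9] [659.9 -25.   14.1] [42.7 44.1  7.8]
t 13.8 pos [569.5  48.4 147.3] F [0.7 0.2 0.9] gap 25.8 j6 0.02
axes x,y,z: [[0.001, -0.0, -1.0], [-0.005, 1.0, -0.0], [1.0, 0.005, 0.001]]
scene tin [ 565.1 -118.3   36. ]
scene bowl [ 653.5 -251.1   43.6]
scene cap [567.34167232 163.67349278 101.44036192]
scene green [616. -69.  -3.] [702.  18.   6.]
top tin [ 564.9 -123.2   34.9]
top bowl [ 652.3 -251.4   43.7]
top cap [565.41728445 164.33461999  99.78110738]Traceback (most recent call last):
  File "<stdin>", line 8, in <module>
    return umr_minimum(a, axis, None, out, keepdims, initial, where)
ValueError: zero-size array to reduction operation minimum which has no identity
```

View pics/scene8.png

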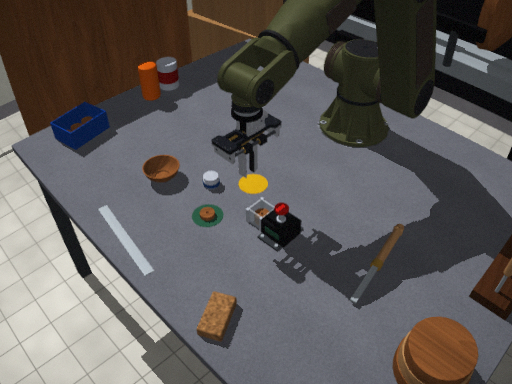

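View pics/top8.png

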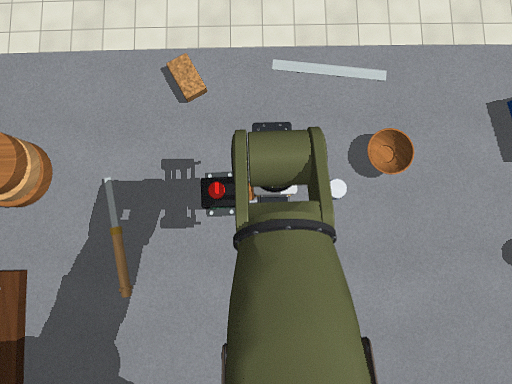

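The disc sits centred in the green spot at (207,214), the plunger is up, and the tin (211,180), bowl and chisel haven't moved. I'll hand in.

```bash
python3 -c "
from cell import sign_off
print(sign_off())"
```

```text
the job is handed in; nothing more can be done
None
```

The disc lies inside the green spot, and I handed the job in at about 13.9 s of the 42 s allowed. `sign_off()` gives no verdict.

I pressed the plunger once to its stop (fingertips at 70 mm, about 10 N) and let it spring back. One disc came out at about (565, 22). I then pushed it with the open fingertips as a cradle, first along +x and then along −y.

**Last checks:**
- **Disc:** flat at about (660, −25), with the spot's centre at about (659, −25), so within a couple of mm.
- **Plunger:** the cap top reads 100 mm above the bench, so it is up.
- **Tin and bowl:** in the scene camera, the tin reads (565, −118) against (565, −119) at the start. The bowl reads about 4 mm off its first reading in y, but I used a different height band for the two measurements.
- **Chisel:** I only checked it by eye; it looks unmoved.
- **Robot:** clear of everything, about 147 mm above the bench.

**Not confirmed or disagreeing:**
- The top camera put the tin at y = −123 instead of −119, probably because the arm hid part of it.
- The arm hid the green spot from the top camera, so that measurement failed and the disc's final place rests on the scene camera alone.
- I did not measure discs 2 and 3. A wooden disc is still visible in the magazine, but I could not confirm that disc 2 had dropped to the bench.

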